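Index the gold crown in front of the scanner and start the scan

TASK

Turn the scanner's three-spoked carousel by pushing on a spoke with a fingertip until the die with the gold crown stands still in front of the lens, in line with the red stripe; then press the green button on top of the scanner head down and let go. All three dies must stay standing in their cups: do not press on the dies, lift or pinch them, do not press the button before the gold crown is in place, and leave the other things on the bench where they are.

Things in the scene. Friction and masses are not known exactly. Their poses are not given: they have to be found in the camera images.
- scanner: white desktop scanner fixed to the table. Origin at table height on the carousel's vertical axis; y points to the scanner head, z up. Base plate 12 mm thick, 220 mm (x) by y -110 to 290 mm. Head: box 140 mm (x) by 90 mm (y), centred at y 245, top 150 mm above the table; its round lens sticks out towards the carousel to y 185 mm. A red stripe on the plate lies along y, from y 142 to 184 mm.
- carousel (a joint): angle the three-spoked carousel has turned from its start, rad, counter-clockwise from above positive; turns endlessly both ways, needs about 0.06 Nm, stays where left. Aluminium spokes 120 degrees apart, 10 mm wide, from 32 to 58 mm above the table, run from the hub to 100 mm from the axis; push one on its side 55 to 75 mm from the axis. A cup with a die is at each end, 120 mm from the axis.
- carousel_hub (a point): point on the carousel's axis, 58 mm above the table, at the top of the dark conical hub (64 mm across at its foot, its tip 60 mm above the table); below it a fixed black drum 90 mm across reaches 30 mm above the table. Between the spokes the space is free down to drum and base plate.
- scan_spot (a point): where the centre of the gold-crowned die has to come: 120 mm from the carousel's axis towards the head, on the line of the red stripe, 55 mm above the table
- die_gold_center (a point): centre (half-way up) of the loose die with the gold (brass-coloured) crown: pale green stone stump with the crown on top, 25 mm across, 36 mm tall; its top is 73 mm above the table. Stands with 2 mm play in a cup (36 mm across, rim 8 mm above the die's foot) at the end of one spoke; which spoke varies. This is the one to bring to the lens.
- die_white_center (a point): centre (half-way up) of the loose die with the white crown: pale green stone stump with the crown on top, 25 mm across, 36 mm tall; its top is 73 mm above the table. Stands with 2 mm play in a cup (36 mm across, rim 8 mm above the die's foot) at the end of one spoke; which spoke varies. Bystander.
- die_blue_center (a point): centre (half-way up) of the loose die with the blue crown: pale green stone stump with the crown on top, 25 mm across, 36 mm tall; its top is 73 mm above the table. Stands with 2 mm play in a cup (36 mm across, rim 8 mm above the die's foot) at the end of one spoke; which spoke varies. Bystander.
- start_button_top (a point): centre of the top of the round green button (28 mm across, in a black collar 44 mm across and 12 mm tall) on top of the scanner head; 172 mm above the table when up; pressed straight down
- start_button (a joint): travel of the green button, m: 0 up, 0.006 fully down; springs back. It starts to give at 1.5 N and is fully down at 5 N; it counts as pressed from 0.004
- wax_jar: small white jar with an orange cap, 52 mm across, 55 mm tall, loose, beside the scanner head; origin at the centre of its underside
- mixing_bowl: green mixing bowl, 90 mm across, 45 mm tall, loose, beside the scanner head; origin at the centre of its underside
- jaw_model: stone model of a jaw with white teeth, 65 x 66 mm, 33 mm tall, loose, on the table to the right of the carousel; origin at the centre of its underside
- mug: blue mug, 76 mm across, 85 mm tall, loose, far right; origin at the centre of its underside
- liquid_bottle: white bottle with a blue cap, 54 mm across, 130 mm tall, loose, far left; origin at the centre of its underside
- spatula: hand spatula, 170 mm long, lying loose on the table beyond the scanner; origin under its middle

How it is judged:
By the outcome, as a careful person would: the job done as asked, in the order asked, and still so for the second after the job is handed in, with the robot touching nothing.
It also fails if it takes over 64 s, if anything falls off the work surface, if the arm or the gripper's body presses on something with over 40 N, if the wrist force passes 120 N, or if a joint passes its speed limit or range.

ROBOT

A 7-joint arm with a two-finger parallel gripper is mounted at the origin on the work surface. World frame = base frame: x ahead of the robot, y to its left, z up, the work surface at z = 0. Lengths are in mm, angles in rad, forces in N, time in s.
With the tool pointing down it reaches from about 425 to 875 mm from the base axis. Payload 9.9 kg.
Tool frame: the origin (TCP) lies between the finger pads; the fingertips stand 8 mm ahead of it and the grasp point (between the pads) lies 11 mm behind it; z points along the fingers, y is the line along which they close (so a half turn about z gives the same grasp; the last joint's range is limited). The gripper opens to 85 mm and grips with 20 to 120 N. Pads are 22 mm wide; open, the fingers measure 114 mm over their backs; the gripper's body (76 mm by 85 mm) begins 54 mm behind the grasp point. The pads swing forward as they close: fully open they stand 13 mm farther back than shut.
Start: joints at [1.171, 0.576, 0.025, 1.437, -0.015, 1.129, -0.057], TCP at [209.644, -641.621, 199.689] pointing down, gripper open.
Joint ranges: [-2.76, 2.76], [-0.34, 2.15], [-1.52, 1.57], [0.19, 2.46], [-1.09, 4.23], [0.17, 1.99], [-2.82, 2.82]. Speed limits (rad/s): [2.22, 2.22, 3.01, 3.01, 3.14, 3.14, 3.14].

INTERFACE

Orientations are given as a rotation vector (axis times angle).
In Python, from bench import get_obs, capture, hand_in gives the robot as it stands. The module is installed in compiled form; this text tells all that it offers.
- The arm moves only by the tool drive_tool, never from a script. Its argument "plan" is one flat list of numbers, 7 for each row, row after row: the turn, a rotation vector about the tool's x, y, z in degrees, then the shift along the tool's x, y, z in cm, then the closure, from -1 (fully open) to 1 (shut). A call has 1 to 5 rows; each row shifts and turns the commanded pose from where the row before left it, along the tool's axes as they then stand; what a row does not reach is not made up. A row lasts 1/12 s, in which the tool goes at most 41.7 mm and 7.16 degrees, less where a joint would pass 70% of its speed; a pose out of reach is approached as far as the arm can. A call is refused whole if a number of a shift passes 4.17 or a number of a turn 7.16, either way. A call with a gripper value outside its range is refused whole. The fingers move at their own pace and stop on an object; "grip_force" is the grip in N (left out, the last holds). Time passes only in rows, so rows that do not move let the fingers close. It gives the time, the measured TCP pose, the force, the opening and the grip force at its end, in the units of the state.
- get_obs(): the state, without advancing time (a new reading comes with each control period).
- capture(name): name is "scene" or "top" or "wrist"; returns a dict with "pixels" (480x640x3 uint8, red, green, blue), "camera_matrix" (3x3 intrinsics, pixels), "k1" (the pictures are not rectified: a ray, as slopes to the right and down, at radius r is drawn at 1 + k1 r^2 times it, then the intrinsics apply), "rvec" (rotation vector, rad) and "tvec" (3), from world to camera coordinates, as OpenCV has them; the wrist camera has in their place "hand_eye" (4x4, takes a point from camera to tool coordinates, whose origin is the TCP and whose axes are the flange's). Camera axes: x right, y down, z forward; pixel columns grow to the right and rows downward; lengths in mm; the calibration is good to about 2 mm. A picture is of the moment at which its call begins: read the wrist's pose just before it. There is no depth.
- hand_in(): hands the job in; it is judged then, once.
The state is a dict: "time_s": time; "joint_positions": joint angles; "joint_vel": joint speeds; "effort": joint torques, N m; "position": TCP position; "orientation": TCP orientation; "wrist_force": force on the tool from outside, world axes, zero at the start; "torque": the same for the moment, N m; "opening": finger opening in mm; "finger_force": force on a finger pad.
Only numpy, scipy, OpenCV 4.12 (cv2) and the standard library are available. Lean on these libraries where they do the work, as an engineer would, in place of code of your own. Each camera call takes 0.05 s, during which the arm holds its last target. There are 200 camera calls.

## Working session

There is one attempt and no reset: what is moved stays moved. The work goes in short steps, Python scripts to look and compute and a tool call to move; the robot and the scene stay as the last step left them, time stands still between calls to the robot, and variables do not carry over. Pictures are saved under pics/ and viewed, at most 10 in all, crops included, and the job is handed in when it is done.

Besides the shell and the picture viewer there is one more tool, called after ">>>" in YAML: its name, and indented under it one key for each argument. drive_tool: Moves the arm, as the interface text tells. Its arguments: {"type":"object","properties":{"plan":{"type":"array"},"grip_force":{"type":"number"}},"required":["plan"]}

```bash
mkdir -p pics; cat > h.py <<'E'
import numpy as np, cv2
from bench import get_obs, capture
def ray(c,px):
    K=c['camera_matrix'];K=np.array(K);x=(px[0]-K[0,2])/K[0,0];y=(px[1]-K[1,2])/K[1,1]
    rd=np.hypot(x,y);r=rd
    for _ in range(20): r=rd/(1+c['k1']*r*r)
    s=r/rd if rd else 1
    R=cv2.Rodrigues(np.array(c['rvec'],float))[0];t=np.array(c['tvec'],float).ravel()
    return -R.T@t, R.T@np.array([x*s,y*s,1])
def onz(c,px,z):
    o,d=ray(c,px);return o+d*(z-o[2])/d[2]
def save(c,n): cv2.imwrite('pics/'+n+'.png',cv2.cvtColor(c['pixels'],cv2.COLOR_RGB2BGR))
E
python3 - <<'E'
from h import *
for n in('top','scene'):
    c=capture(n);save(c,n+'0');print(n,c['camera_matrix'],c['k1'],c['rvec'],c['tvec'])
o=get_obs();print(o['position'],o['orientation'],o['time_s'])
E
```

```text
top [[455.42534852   0.         318.50092273]
 [  0.         455.42534852 234.31042357]
 [  0.           0.           1.        ]] -0.003477461613444926 [ 2.11563189 -2.16064214  0.14270631] [  -8.4142304   586.57211182 1421.9769549 ]
scene [[566.50724849   0.         337.23577448]
 [  0.         566.50724849 231.62292674]
 [  0.           0.           1.        ]] 0.04931103987770984 [ 2.17051742  0.57114777 -0.256907  ] [-471.5869487  -100.88782293 1741.25769787]
[ 209.51700994 -641.17807496  198.9228265 ] [-3.10102864e+00 -4.93886058e-01  4.87940895e-04] 0.1
```

View pics/top0.png

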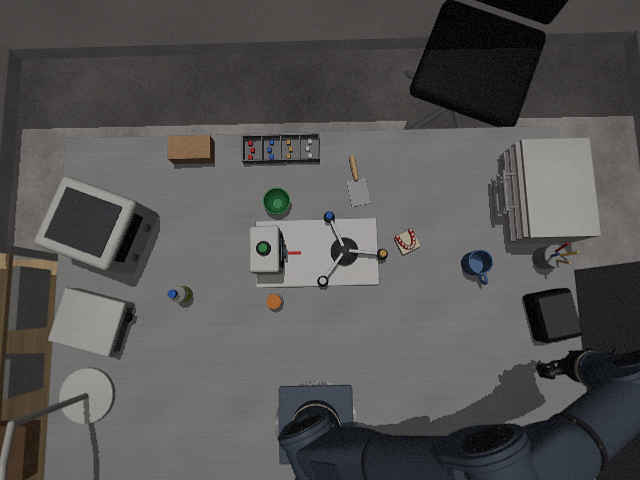

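View pics/scene0.png

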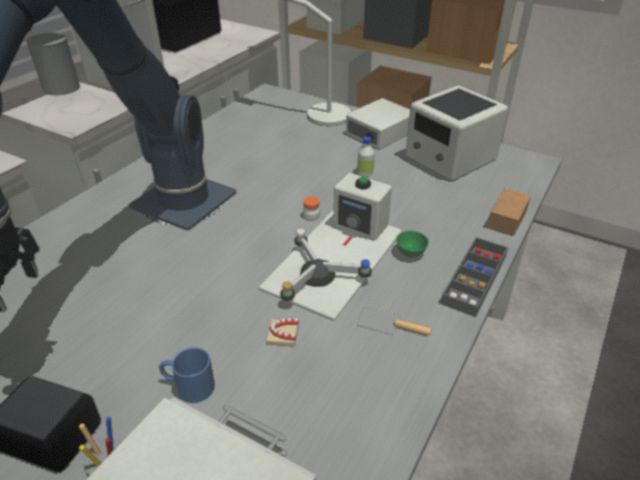

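The top view shows the hub near (344,251), gold die (382,254), white (323,281), blue (329,216), the red stripe (295,253) and the green button (263,248). The head points to world +y (image left) and gold is on the opposite side.

```bash
cat >> h.py <<'E'
def blob(c,lo,hi,box):
    hsv=cv2.cvtColor(c['pixels'],cv2.COLOR_RGB2HSV);x0,y0,x1,y1=box
    m=np.zeros(hsv.shape[:2],np.uint8);m[y0:y1,x0:x1]=cv2.inRange(hsv,lo,hi)[y0:y1,x0:x1]
    n,l,s,ce=cv2.connectedComponentsWithStats(m)
    if n<2: return None,0
    i=1+s[1:,4].argmax();return ce[i],s[i,4]
E
cat > m.py <<'E'
from h import *
c=capture('top')
B=(300,190,400,300)
P={}
for n,lo,hi,b,z in [('gold',(12,90,80),(28,255,255),B,73),('blue',(100,110,60),(125,255,255),B,73),('white',(0,0,170),(180,60,255),(312,272,332,290),73),
  ('stripe',(0,120,80),(8,255,255),(280,240,310,265),12),('button',(40,80,30),(85,255,255),(250,235,280,262),172),('bowl',(40,80,30),(85,255,255),(260,180,295,220),45)]:
    ce,a=blob(c,lo,hi,b)
    if ce is None: print(n,'none');continue
    P[n]=onz(c,ce,z);print(n,ce.round(1),a,P[n].round(1))
# plate corners
hsv=cv2.cvtColor(c['pixels'],cv2.COLOR_RGB2HSV)
if all(k in P for k in('gold','blue','white')):
    d=[P[k][:2] for k in('gold','blue','white')]; H=np.mean(d,0)
    print('hub from dies',H.round(1),[np.linalg.norm(x-H).round(1) for x in d],[np.degrees(np.arctan2(*(x-H)[::-1])).round(1) for x in d])
    for k in('stripe','button'): v=P[k][:2]-H;print(k,np.linalg.norm(v).round(1),np.degrees(np.arctan2(v[1],v[0])).round(2))
    v=P['button'][:2]-P['stripe'][:2];print(np.degrees(np.arctan2(v[1],v[0])))
E
python3 m.py
python3 - <<'E'
from h import *
c=capture('top');im=cv2.cvtColor(c['pixels'],cv2.COLOR_RGB2BGR)[195:305,240:400]
cv2.imwrite('pics/crop.png',cv2.resize(im,None,fx=5,fy=5,interpolation=cv2.INTER_CUBIC))
print(get_obs()['joint_positions'])
E
```

```text
gold [382.7 252.9] 37 [ 518.8 -220.6   73. ]
blue [328.8 214.9] 42 [643.2 -55.   73. ]
white [329. 280.] 3 [437.8 -50.9  73. ]
stripe [294.  252.5] 26 [532.6  60.9  12. ]
button [262.3 247.4] 75 [532.  142.8 172. ]
bowl [275.9 200.6] 568 [700.  115.5  45. ]
hub from dies [ 533.2 -108.8] [np.float64(112.7), np.float64(122.4), np.float64(111.7)] [np.float64(-97.4), np.float64(26.1), np.float64(148.7)]
stripe 169.8 90.23
button 251.7 90.29
90.42615897658148
[ 1.17121566  0.57623378  0.02487571  1.4375753  -0.01500781  1.12902473
 -0.05649865]
```

View pics/crop.png

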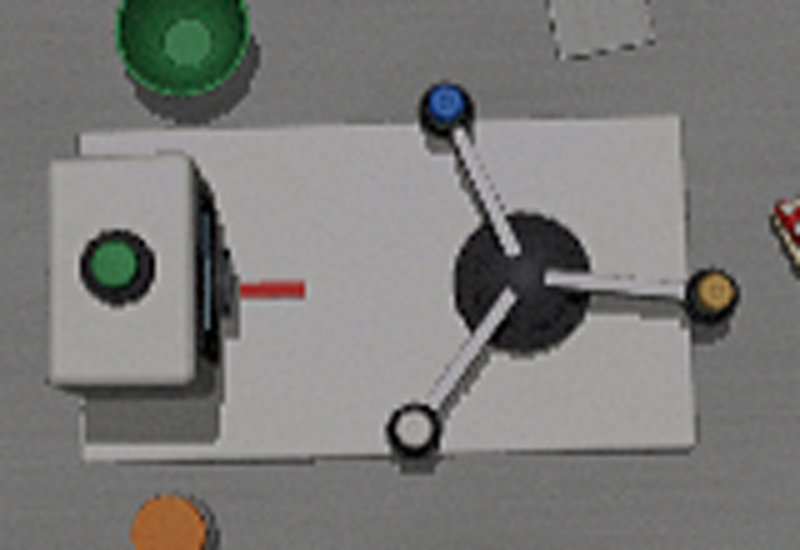

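The crop shows the white crown at about (322.8,280.6) in the full image. The hub is therefore near (533,-103) mm, gold at about -97° and the stripe at about +90°. I'll push the gold spoke clockwise about 173° with closed fingers along a 65 mm arc. First I square the tool to the world axes and approach.

>>> drive_tool:
  plan: [0,0,6.03,2,-3,0,1,0,0,6.03,2,-3,0,1,0,0,6.03,2,-3,0,1,0,0,0,2.5,-3.5,0,1,0,0,0,2.5,-3.5,0,1]
  grip_force: 30

```text
time_s: 0.62
position: [297.9, -472.1, 199.7]
orientation: [3.141, -0.003, -0.0]
wrist_force: [1.3, 0.3, -0.0]
opening: 25.4
finger_force: 0.0
```

```bash
python3 - <<'E'
from h import *
o=get_obs();print(np.array(o['position']).round(1),np.array(o['orientation']).round(3),o['opening'],np.array(o['joint_positions']).round(2))
c=capture('top')
d=np.array([onz(c,p,73)[:2] for p in((382.7,252.9),(328.8,214.9),(322.8,280.6))]);H=d.mean(0)
print(d.round(1),H.round(1),[np.linalg.norm(x-H).round(1) for x in d],[np.degrees(np.arctan2(*(x-H)[::-1])).round(1) for x in d])
E
```

```text
[ 297.9 -472.1  199.7] [ 3.141e+00 -3.000e-03 -0.000e+00] 25.37015980619399 [ 0.86  0.4   0.09  1.75 -0.04  0.99 -0.6 ]
[[ 518.7 -220.6]
 [ 643.3  -55. ]
 [ 436.3  -31.6]] [ 532.8 -102.4] [np.float64(119.0), np.float64(120.3), np.float64(119.6)] [np.float64(-96.8), np.float64(23.2), np.float64(143.7)]
```

>>> drive_tool:
  plan: [0,0,0,2.5,-3,0,1,0,0,0,2.5,-3,0,1,0,0,0,2.5,-3,0,1,0,0,0,2.5,-3,0,1,0,0,0,2.5,-3,0,1]

```text
time_s: 1.08
position: [423.6, -322.2, 199.8]
orientation: [3.142, -0.0, 0.0]
wrist_force: [0.9, -1.6, 0.1]
opening: 0.0
finger_force: 0.0
```

>>> drive_tool:
  plan: [0,0,0,2.5,-3,0,1,0,0,0,2.5,-3,0,1,0,0,0,2.5,-3,0,1,0,0,0,2.5,-3,0,1,0,0,0,2.0,-2.5,0,1]

```text
time_s: 1.5
position: [544.5, -175.9, 199.7]
orientation: [-3.141, -0.003, -0.001]
wrist_force: [0.7, -0.5, -0.4]
opening: -0.3
finger_force: 0.0
```

>>> drive_tool:
  plan: [0,0,0,1.3,-1.3,0,1,0,0,0,0,0,3,1,0,0,0,0,0,3,1,0,0,0,0,0,3,1,0,0,0,0,0,0,1]

```text
time_s: 1.92
position: [552.5, -164.7, 104.6]
orientation: [-3.14, -0.001, 0.013]
wrist_force: [-1.4, 0.4, -0.1]
opening: -0.2
finger_force: 0.0
```

```bash
python3 - <<'E'
from h import *
save(capture('wrist'),'w1'); print(np.array(get_obs()['position']).round(1))
E
```

```text
[ 553.8 -165.2  107.5]
```

View pics/w1.png

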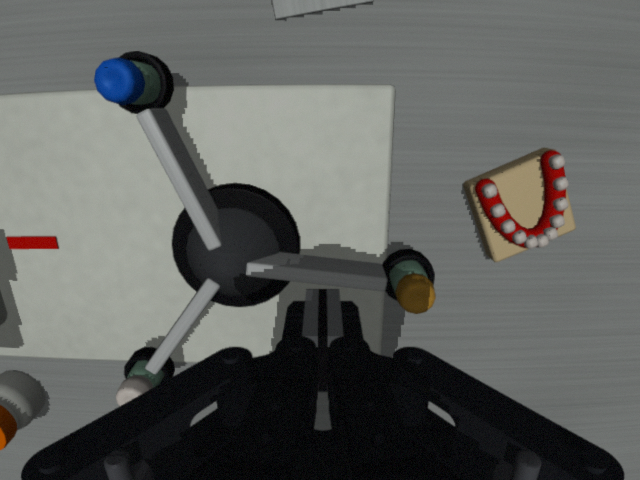

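The wrist view shows the gold die at (415,290), its spoke running from (250,265) to (390,275), and the fingertips at (322,300). The fingers are still above the spoke, so I'll project the descent point into this picture to check that it's clear.

```bash
python3 - <<'E'
from h import *
c=capture('wrist');o=get_obs();T=np.array(c['hand_eye']);K=np.array(c['camera_matrix'])
R=cv2.Rodrigues(np.array(o['orientation']))[0];p=np.array(o['position']);print(p.round(1),T.round(2))
for w in([554,-165,45],[554,-165,100],[532.8,-102.4,58],[518.7,-220.6,73],[525,-165,58]):
    t=R.T@(np.array(w,float)-p);q=np.linalg.inv(T)@np.r_[t,1];x=q[:2]/q[2];x=x*(1+c['k1']*(x@x));print(w,(K[:2,:2]@x+K[:2,2]).round())
E
```

```text
[ 555.3 -165.7  109.5] [[  -0.     -0.95   -0.31   79.95]
 [   1.     -0.      0.      0.38]
 [  -0.     -0.31    0.95 -174.89]
 [   0.      0.      0.      1.  ]]
[554, -165, 45] [320. 236.]
[554, -165, 100] [320. 270.]
[532.8, -102.4, 58] [223. 274.]
[518.7, -220.6, 73] [410. 304.]
[525, -165, 58] [320. 285.]
```

>>> drive_tool:
  plan: [0,0,0,0.5,0,0,1,0,0,0,0,0,2,1,0,0,0,0,0,2.2,1,0,0,0,0,0,2.2,1,0,0,0,0,0,0,1]

```text
time_s: 2.43
position: [560.3, -165.5, 44.3]
orientation: [-3.141, -0.0, 0.003]
wrist_force: [-1.5, -0.5, -0.4]
opening: -0.2
finger_force: 0.0
```

```bash
python3 - <<'E'
from h import *
c=capture('wrist');o=get_obs();print(np.array(o['position']).round(1),np.array(o['wrist_force']).round(1))
c=capture('wrist');o=get_obs();print(np.array(o['position']).round(1),np.array(o['wrist_force']).round(1))
H=np.array([532.8,-102.4])
a=np.radians(np.arange(-66,-260,-9));P=H+65*np.c_[np.cos(a),np.sin(a)]
p=np.array(o['position'][:2])
for A,q in zip(np.degrees(a),P): d=(q-p)/10;print(A.round(),q.round(0),(d*[1,-1]).round(2));p=q
E
```

```text
[ 561.  -165.7   46. ] [ 0.2 -0.2  1.1]
[ 561.7 -165.9   47.1] [ 0.2  0.5 -0.1]
-66.0 [ 559. -162.] [-0.25 -0.41]
-75.0 [ 550. -165.] [-0.96  0.34]
-84.0 [ 540. -167.] [-1.    0.19]
-93.0 [ 529. -167.] [-1.02  0.03]
-102.0 [ 519. -166.] [-1.01 -0.13]
-111.0 [ 510. -163.] [-0.98 -0.29]
-120.0 [ 500. -159.] [-0.92 -0.44]
-129.0 [ 492. -153.] [-0.84 -0.58]
-138.0 [ 484. -146.] [-0.74 -0.7 ]
-147.0 [ 478. -138.] [-0.62 -0.81]
-156.0 [ 473. -129.] [-0.49 -0.9 ]
-165.0 [ 470. -119.] [-0.34 -0.96]
-174.0 [ 468. -109.] [-0.19 -1.  ]
-183.0 [468. -99.] [-0.03 -1.02]
-192.0 [469. -89.] [ 0.13 -1.01]
-201.0 [472. -79.] [ 0.29 -0.98]
-210.0 [477. -70.] [ 0.44 -0.92]
-219.0 [482. -61.] [ 0.58 -0.84]
-228.0 [489. -54.] [ 0.7  -0.74]
-237.0 [497. -48.] [ 0.81 -0.62]
-246.0 [506. -43.] [ 0.9  -0.49]
-255.0 [516. -40.] [ 0.96 -0.34]
```

>>> drive_tool:
  plan: [0,0,0,-0.5,0,0,1,0,0,0,-0.5,0,0,1,0,0,0,-0.4,0,0,1,0,0,0,-0.4,0,0,1,0,0,0,-0.4,0,0,1]

```text
time_s: 2.95
position: [538.5, -165.8, 46.4]
orientation: [3.141, -0.0, 0.001]
wrist_force: [-0.9, 0.3, 0.0]
opening: -0.0
finger_force: 0.0
```

>>> drive_tool:
  plan: [0,0,0,-0.5,0,0,1,0,0,0,-0.5,0,0,1,0,0,0,-0.5,0,0,1,0,0,0,-0.5,-0.05,0,1,0,0,0,-0.5,-0.1,0,1]

```text
time_s: 3.37
position: [513.2, -164.2, 45.7]
orientation: [3.142, -0.0, -0.0]
wrist_force: [0.5, -0.6, -0.3]
opening: -0.1
finger_force: 0.0
```

```bash
cat > m2.py <<'E'
from h import *
import sys
o=get_obs();c=capture('top');H=np.array([532.8,-102.4])
print(np.array(o['position']).round(1),np.array(o['wrist_force']).round(1),o['time_s'])
for n,lo,hi in(('gold',(12,90,80),(28,255,255)),('blue',(100,110,60),(125,255,255))):
    ce,a=blob(c,lo,hi,(290,190,400,298))
    if a>5: v=onz(c,ce,73)[:2];print(n,a,v.round(1),np.linalg.norm(v-H).round(1),np.degrees(np.arctan2(*(v-H)[::-1])).round(1))
if len(sys.argv)>1: save(c,sys.argv[1])
E
python3 m2.py
```

```text
[ 513.2 -164.2   45.7] [ 0.5 -0.6 -0.3] 3.3667
blue 42 [643.2 -55. ] 120.1 23.2
```

```bash
python3 - <<'E'
from h import *
a=capture('wrist')['pixels'];b=capture('scene')['pixels'][190:340,220:420]
b=cv2.resize(b,(640,480),interpolation=cv2.INTER_CUBIC)
im=cv2.resize(np.vstack([a,b]),(400,600));cv2.imwrite('pics/w2.png',cv2.cvtColor(im,cv2.COLOR_RGB2BGR))
E
python3 m2.py
```

```text
[ 513.4 -164.    45.7] [-0.6 -0.1 -0.1] 3.5167
blue 42 [643.2 -55. ] 120.1 23.2
```

View pics/w2.png

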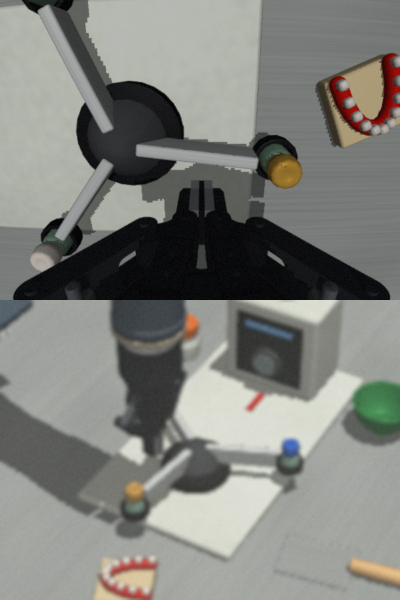

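The wrist view (top half) shows the fingers on the robot side of the gold spoke and the carousel unmoved, so they never caught it. I'll check where the fingertip really is against the crowns seen by the wrist camera.

```bash
cat >> h.py <<'E'
def wcam():
    o=get_obs();c=capture('wrist');T=np.array(c['hand_eye']);R=cv2.Rodrigues(np.array(o['orientation']))[0]
    W=np.eye(4);W[:3,:3]=R;W[:3,3]=o['position'];M=np.linalg.inv(W@T)
    c['rvec']=cv2.Rodrigues(M[:3,:3])[0];c['tvec']=M[:3,3];c['pos']=np.array(o['position']);return c
def proj(c,w):
    q=cv2.Rodrigues(c['rvec'])[0]@np.array(w,float)+c['tvec'];x=q[:2]/q[2];x=x*(1+c['k1']*(x@x));K=np.array(c['camera_matrix']);return K[:2,:2]@x+K[:2,2]
E
python3 - <<'E'
from h import *
c=wcam();p=c['pos'];print(p.round(1))
for n,lo,hi,w in(('gold',(12,120,80),(25,255,255),[518.7,-220.6,66]),('white',(0,0,120),(180,40,255),[436.3,-31.6,66])):
    ce,a=blob(c,lo,hi,(360,180,500,320) if n=='gold' else (40,385,100,440)) ;print(n,ce,a,proj(c,w).round(),onz(c,ce,66).round(1))
for d in([0,0,0],[0,0,8],[11,0,8],[-11,0,8],[0,14,8],[11,0,-11]): print(d,proj(c,p+np.array(d)*[1,-1,-1]).round())
for w in ([532.8,-102.4,58],[526,-165,58],[532,-85,30]): print(w,proj(c,w).round())
cv2.imwrite('pics/w3.png',cv2.cvtColor(cv2.resize(c['pixels'][180:420,200:500],(750,600),interpolation=cv2.INTER_CUBIC),cv2.COLOR_RGB2BGR))
E
```

```text
[ 513.9 -164.    45.8]
gold [456.55206287 278.58546169] 2036 [448. 284.] [ 521.4 -224.3   66. ]
white [ 56.86771845 414.70509709] 1648 [ 76. 421.] [439.6 -21.5  66. ]
[0, 0, 0] [321. 275.]
[0, 0, 8] [321. 269.]
[11, 0, 8] [321. 249.]
[-11, 0, 8] [321. 288.]
[0, 14, 8] [348. 269.]
[11, 0, -11] [321. 264.]
[532.8, -102.4, 58] [186. 248.]
[526, -165, 58] [323. 262.]
[532, -85, 30] [171. 231.]
```

View pics/w3.png

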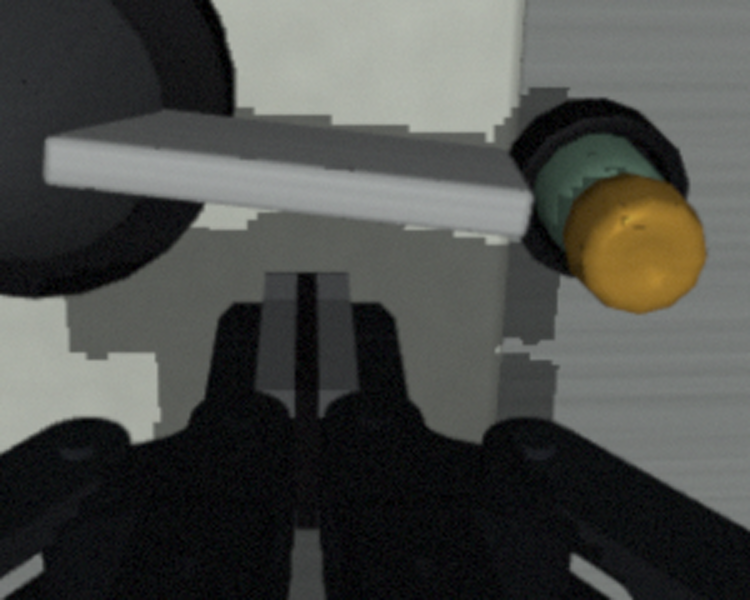

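The visible pad edge sits at about (320,289), while the stated geometry puts the tip at v≈249–269. The fingers therefore passed above the spoke, so the tip is higher than the TCP data suggests. I'm on the robot side of the gold spoke, so I'll push counter-clockwise (+187°) instead. First I back off and go lower, watching the force.

>>> drive_tool:
  plan: [0,0,0,-0.8,0,0,1,0,0,0,-0.7,0,0,1,0,0,0,0,0,0.8,1,0,0,0,0,0,0.8,1,0,0,0,0,0,0.6,1]

```text
time_s: 4.03
position: [498.6, -164.0, 22.7]
orientation: [-3.141, -0.0, 0.001]
wrist_force: [-0.2, -0.2, 0.5]
opening: -0.3
finger_force: 0.0
```

>>> drive_tool:
  plan: [0,0,0,0,0,0,1,0,0,0,0.5,0,0,1,0,0,0,0.5,0,0,1,0,0,0,0.5,0,0,1,0,0,0,0.5,0,0,1]

```text
time_s: 4.45
position: [519.4, -164.3, 23.9]
orientation: [3.141, 0.0, 0.0]
wrist_force: [-2.0, -1.3, 1.2]
opening: -0.0
finger_force: 0.9
```

```bash
python3 - <<'E'
from h import *
a=wcam()['pixels'][120:,100:600];b=capture('scene')['pixels'][200:320,240:400]
im=np.vstack([a,cv2.resize(b,(500,375),interpolation=cv2.INTER_CUBIC)])
cv2.imwrite('pics/w4.png',cv2.cvtColor(cv2.resize(im,None,fx=.8,fy=.8),cv2.COLOR_RGB2BGR))
E
python3 m2.py
```

```text
[ 520.3 -164.1   23.9] [-0.3 -0.1 -0.2] 4.55
blue 40 [636.8 -41.2] 120.6 30.5
```

View pics/w4.png

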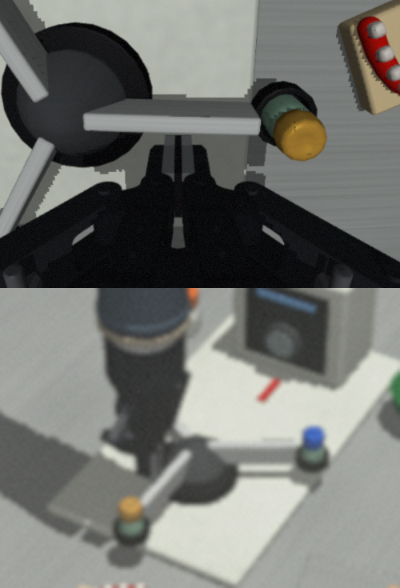

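At this height the finger grips the spoke's side: blue moved from 23.2° to 30.5°. The wrist half shows the tips against the spoke at about (178,140). I'll now compute rows for the counter-clockwise arc.

```bash
python3 - <<'E'
import numpy as np
H=np.array([532.8,-102.4]);p=np.array([520,-164.]);
for A in range(-96,80,6):
    q=H+67*np.array([np.cos(np.radians(A)),np.sin(np.radians(A))]);d=np.round((q-p)/10*[1,-1],2);p=p+d*10*[1,-1];print(A,d)
E
```

```text
-96 [0.58 0.5 ]
-90 [0.7  0.04]
-84 [ 0.7  -0.04]
-78 [ 0.69 -0.11]
-72 [ 0.68 -0.18]
-66 [ 0.66 -0.25]
-60 [ 0.62 -0.32]
-54 [ 0.59 -0.38]
-48 [ 0.54 -0.44]
-42 [ 0.5 -0.5]
-36 [ 0.44 -0.54]
-30 [ 0.38 -0.59]
-24 [ 0.32 -0.62]
-18 [ 0.25 -0.66]
-12 [ 0.18 -0.68]
-6 [ 0.11 -0.69]
0 [ 0.04 -0.7 ]
6 [-0.04 -0.7 ]
12 [-0.11 -0.69]
18 [-0.18 -0.68]
24 [-0.25 -0.66]
30 [-0.32 -0.62]
36 [-0.38 -0.59]
42 [-0.44 -0.54]
48 [-0.5 -0.5]
54 [-0.54 -0.44]
60 [-0.59 -0.38]
66 [-0.62 -0.32]
72 [-0.66 -0.25]
78 [-0.68 -0.18]
```

>>> drive_tool:
  plan: [0,0,0,0.4,0.3,0,1,0,0,0,0.5,0.2,0,1,0,0,0,0.5,0.04,0,1,0,0,0,0.6,-0.04,0,1,0,0,0,0.65,-0.11,0,1]

```text
time_s: 5.02
position: [545.7, -168.2, 23.7]
orientation: [-3.142, 0.001, 0.0]
wrist_force: [-1.2, 1.1, 0.6]
opening: -0.1
finger_force: 1.0
```

>>> drive_tool:
  plan: [0,0,0,0.68,-0.18,0,1,0,0,0,0.66,-0.25,0,1,0,0,0,0.62,-0.32,0,1,0,0,0,0.59,-0.38,0,1,0,0,0,0.54,-0.44,0,1]

```text
time_s: 5.43
position: [576.9, -152.0, 23.6]
orientation: [3.141, 0.0, 0.0]
wrist_force: [-1.6, -1.2, 0.9]
opening: 0.2
finger_force: 0.7
```

```bash
python3 m2.py
```

```text
[ 576.9 -152.    23.6] [-1.6 -1.2  0.9] 5.4333
blue 40 [545.5  16.7] 119.8 83.9
```

>>> drive_tool:
  plan: [0,0,0,0.5,-0.5,0,1,0,0,0,0.44,-0.54,0,1,0,0,0,0.38,-0.59,0,1,0,0,0,0.32,-0.62,0,1,0,0,0,0.25,-0.66,0,1]

```text
time_s: 5.9
position: [595.5, -122.5, 23.7]
orientation: [-3.142, -0.0, -0.0]
wrist_force: [-0.9, -1.3, 0.4]
opening: -0.2
finger_force: 0.6
```

>>> drive_tool:
  plan: [0,0,0,0.18,-0.68,0,1,0,0,0,0.11,-0.69,0,1,0,0,0,0.04,-0.7,0,1,0,0,0,-0.04,-0.7,0,1,0,0,0,-0.11,-0.69,0,1]

```text
time_s: 6.32
position: [597.0, -87.9, 23.8]
orientation: [3.142, 0.0, 0.001]
wrist_force: [-1.2, -2.0, 0.7]
opening: -0.2
finger_force: 0.8
```

>>> drive_tool:
  plan: [0,0,0,-0.18,-0.68,0,1,0,0,0,-0.25,-0.66,0,1,0,0,0,-0.32,-0.62,0,1,0,0,0,-0.38,-0.59,0,1,0,0,0,-0.44,-0.54,0,1]

```text
time_s: 6.73
position: [581.0, -57.0, 23.9]
orientation: [-3.141, -0.0, -0.001]
wrist_force: [1.5, -2.9, 0.1]
opening: 0.1
finger_force: 0.8
```

```bash
python3 m2.py
```

```text
[581.  -57.   23.9] [ 1.5 -2.9  0.1] 6.7333
gold 10 [591.5   9.9] 126.7 62.4
```

>>> drive_tool:
  plan: [0,0,0,-0.42,-0.44,0,1,0,0,0,-0.4,-0.36,0,1,0,0,0,-0.4,-0.3,0,1,0,0,0,-0.3,-0.2,0,1,0,0,0,-0.2,-0.12,0,1]

```text
time_s: 7.2
position: [563.4, -43.1, 23.7]
orientation: [-3.141, -0.0, 0.0]
wrist_force: [1.2, -1.0, -0.3]
opening: -0.4
finger_force: 0.6
```

```bash
python3 m2.py; python3 - <<'E'
from h import *
c=wcam();cv2.imwrite('pics/w5.png',cv2.cvtColor(c['pixels'],cv2.COLOR_RGB2BGR))
for n,lo,hi in(('gold',(12,120,80),(25,255,255)),('blue',(100,110,60),(125,255,255)),('stripe',(0,120,80),(8,255,255))):
    ce,a=blob(c,lo,hi,(0,0,640,480));print(n,ce,a, a and onz(c,ce,12 if n=='stripe' else 66).round(1))
E
```

```text
[563.4 -43.1  23.7] [ 1.2 -1.  -0.3] 7.2
blue 44 [ 420.9 -142.5] 118.8 -160.3
gold [166.53565891 331.4503876 ] 1290 [557.5  19.4  66. ]
blue None 0 0
stripe [128.30963303 311.36238532] 872 [535.1  65.4  12. ]
```

View pics/w5.png

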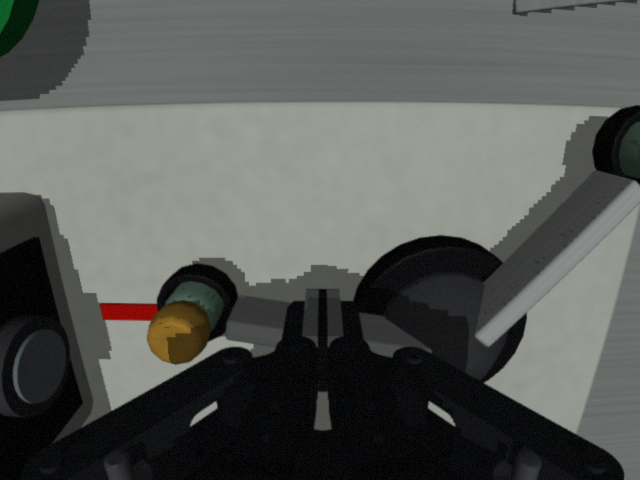

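Gold crown at (167,331) in the wrist image, stripe at (128,311). Blue reads -160.3°, so gold is at about 79.7° and needs roughly +10.5° more. I'll finish slowly.

>>> drive_tool:
  plan: [0,0,0,-0.2,-0.1,0,1,0,0,0,-0.2,-0.1,0,1,0,0,0,-0.2,-0.1,0,1,0,0,0,-0.2,-0.1,0,1,0,0,0,-0.15,-0.05,0,1]

```text
time_s: 7.72
position: [554.2, -38.9, 23.7]
orientation: [-3.142, -0.0, 0.0]
wrist_force: [0.6, -0.8, 0.5]
opening: -0.1
finger_force: 0.6
```

>>> drive_tool:
  plan: [0,0,0,0,0,0,1]

```text
time_s: 7.8
position: [553.9, -38.8, 23.6]
orientation: [-3.141, -0.0, 0.001]
wrist_force: [-0.5, -0.7, -0.3]
opening: 0.1
finger_force: 0.2
```

```bash
python3 m2.py
```

```text
[553.9 -38.8  23.6] [-0.5 -0.7 -0.3] 7.8
blue 45 [ 428.  -158.9] 119.0 -151.7
```

>>> drive_tool:
  plan: [0,0,0,-0.1,0,0,1,0,0,0,-0.1,0,0,1,0,0,0,0,0,0,1,0,0,0,0,0,0,1]

```text
time_s: 8.18
position: [552.4, -38.9, 23.7]
orientation: [-3.141, -0.0, 0.0]
wrist_force: [1.1, 0.6, 0.4]
opening: -0.3
finger_force: 0.3
```

```bash
python3 m2.py
```

```text
[552.4 -38.9  23.7] [1.1 0.6 0.4] 8.1833
blue 41 [ 429.3 -161.5] 119.2 -150.3
```

>>> drive_tool:
  plan: [0,0,0,0.6,0,0,1,0,0,0,0.6,0,0,1,0,0,0,0,0,-3,1,0,0,0,0,0,-4,1,0,0,0,0,0,-4.1,1]

```text
time_s: 8.65
position: [564.0, -39.0, 135.1]
orientation: [3.142, 0.0, -0.004]
wrist_force: [1.1, -0.6, 0.4]
opening: -0.1
finger_force: 0.0
```

>>> drive_tool:
  plan: [0,0,0,0,0,-4.1,1,0,0,0,0,0,-4.1,1,0,0,0,4,0,0,1,0,0,0,4,0,0,1,0,0,0,0,0,0,1]

```text
time_s: 9.07
position: [650.8, -38.3, 216.7]
orientation: [-3.141, -0.002, -0.007]
wrist_force: [-2.0, 0.4, -2.0]
opening: 0.3
finger_force: 0.0
```

```bash
python3 m2.py t6; python3 - <<'E'
from h import *
c=wcam();S=0
for n,lo,hi,z in(('gold',(12,120,80),(25,255,255),70),('stripe',(0,120,80),(8,255,255),12),('button',(40,80,30),(85,255,255),172)):
    ce,a=blob(c,lo,hi,(0,200 if n=='button' else 0,640,480));print(n,ce,a, a and onz(c,ce,z).round(1))
t=capture('top');ce,a=blob(t,(0,120,80),(8,255,255),(270,235,320,270));print('stripe',a and onz(t,ce,12).round(1),a)
ce,a=blob(t,(40,80,30),(85,255,255),(250,235,280,262));print('button',a and onz(t,ce,172).round(1),a)
a=c['pixels'];b=cv2.resize(t['pixels'][195:315,240:400],(640,480),interpolation=cv2.INTER_CUBIC)
cv2.imwrite('pics/v6.png',cv2.cvtColor(cv2.resize(np.vstack([a,b]),(400,600)),cv2.COLOR_RGB2BGR))
E
```

```text
[650.8 -38.3 216.7] [-2.   0.4 -2. ] 9.0667
blue 42 [ 429.4 -161.2] 118.9 -150.4
gold [442.24555904  24.892372  ] 957 [ 789.4 -130.9   70. ]
stripe [574.02978056 265.06112853] 638 [ 565.2 -317.7   12. ]
button [ 78.73350694 383.45225694] 1152 [540.3 137.3 172. ]
stripe [532.9  69.5  12. ] 15
button [532.  142.8 172. ] 75
```

View pics/v6.png

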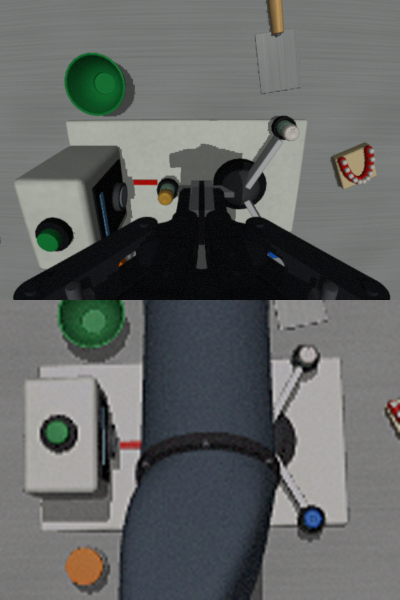

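The wrist half shows the gold die in line with the stripe in front of the lens. The top half shows white and blue in place and the button at (263,248) in the full frame. Blue reads -150.4°, so gold is at 89.6°. Now I move over the button.

>>> drive_tool:
  plan: [0,0,0,-2.2,-3.6,0,1,0,0,0,-2.2,-3.6,0,1,0,0,0,-2.2,-3.6,0,1,0,0,0,-2.2,-3.6,0,1,0,0,0,-2.3,-3.6,0,1]

```text
time_s: 9.63
position: [532.9, 139.1, 217.0]
orientation: [3.141, -0.001, -0.0]
wrist_force: [-0.1, 0.4, 0.5]
opening: 0.4
finger_force: 0.0
```

>>> drive_tool:
  plan: [0,0,0,0,0,0,1,0,0,0,0,0,0,1,0,0,0,0,0,0,1]

```text
time_s: 9.88
position: [534.7, 137.6, 217.1]
orientation: [3.141, 0.0, 0.001]
wrist_force: [0.5, -0.2, -0.3]
opening: -0.1
finger_force: 0.0
```

```bash
python3 m2.py; python3 - <<'E'
from h import *
c=wcam();print(c['pos'].round(1))
for n,lo,hi,z in(('gold',(12,120,80),(25,255,255),70),('stripe',(0,120,80),(8,255,255),12),('button',(40,80,30),(85,255,255),172)):
    ce,a=blob(c,lo,hi,(250,200,450,480) if n=='button' else (320,200,640,480));print(n,ce,a, a and onz(c,ce,z).round(1))
E
```

```text
[534.7 137.6 217.1] [ 0.5 -0.2 -0.3] 9.8833
gold 37 [533.2  17.6] 120.0 89.8
blue 42 [ 429.4 -161.2] 118.9 -150.4
[535.1 136.9 216.9]
gold [460.63571429 205.61785714] 280 [533.7  15.9  70. ]
stripe None 0 0
button [314.23427867 241.03329223] 1622 [537.4 141.2 172. ]
```

>>> drive_tool:
  plan: [0,0,0,-0.2,-0.5,0,1,0,0,0,0,0,1.2,1,0,0,0,0,0,1.2,1,0,0,0,0,0,0.8,1,0,0,0,0,0,0,1]

```text
time_s: 10.4
position: [532.3, 142.5, 183.0]
orientation: [3.141, -0.002, -0.005]
wrist_force: [0.1, -0.2, 0.0]
opening: -0.1
finger_force: 0.0
```

>>> drive_tool:
  plan: [0,0,0,0,0,0.3,1,0,0,0,0,0,0.3,1,0,0,0,0,0,0,1]

```text
time_s: 10.65
position: [533.2, 143.2, 178.6]
orientation: [-3.142, 0.0, 0.0]
wrist_force: [0.4, 0.5, 0.4]
opening: -0.3
finger_force: 0.0
```

>>> drive_tool:
  plan: [0,0,0,0,0,0.3,1,0,0,0,0,0,0.2,1,0,0,0,0,0,0,1]

```text
time_s: 10.9
position: [533.0, 143.3, 173.4]
orientation: [3.142, -0.0, -0.001]
wrist_force: [-0.0, -1.0, 0.4]
opening: 0.1
finger_force: 0.0
```

>>> drive_tool:
  plan: [0,0,0,0,0,0.2,1,0,0,0,0,0,0.2,1,0,0,0,0,0,0,1]

```text
time_s: 11.15
position: [532.9, 143.3, 169.4]
orientation: [3.141, 0.0, -0.001]
wrist_force: [0.0, 0.7, -0.0]
opening: 0.3
finger_force: 0.0
```

No force yet, which agrees with the fingers being shorter than stated. I'll keep going down in small steps.

>>> drive_tool:
  plan: [0,0,0,0,0,0.2,1,0,0,0,0,0,0.2,1,0,0,0,0,0,0,1]

```text
time_s: 11.4
position: [532.9, 143.3, 165.3]
orientation: [3.141, 0.0, -0.001]
wrist_force: [0.8, -0.7, 0.1]
opening: 0.0
finger_force: 0.0
```

>>> drive_tool:
  plan: [0,0,0,0,0,0.2,1,0,0,0,0,0,0.1,1,0,0,0,0,0,0,1]

```text
time_s: 11.65
position: [533.0, 143.3, 162.4]
orientation: [3.141, 0.0, -0.001]
wrist_force: [-0.2, 0.1, 0.0]
opening: -0.2
finger_force: 0.0
```

>>> drive_tool:
  plan: [0,0,0,0,0,0.2,1,0,0,0,0,0,0.1,1,0,0,0,0,0,0,1]

```text
time_s: 11.9
position: [533.0, 143.3, 159.4]
orientation: [3.141, 0.0, -0.001]
wrist_force: [0.7, 0.5, 0.8]
opening: -0.2
finger_force: 0.0
```

>>> drive_tool:
  plan: [0,0,0,0,0,0.2,1,0,0,0,0,0,0,1]

```text
time_s: 12.07
position: [533.0, 143.3, 157.4]
orientation: [3.142, 0.0, -0.0]
wrist_force: [-0.4, -0.4, 0.8]
opening: 0.3
finger_force: 0.0
```

```bash
python3 - <<'E'
from h import *
o=get_obs();print(np.array(o['position']).round(1),np.array(o['wrist_force']).round(1))
c=wcam();im=c['pixels'][150:450,170:470];print(proj(c,[532,142.8,172]).round())
s=capture('scene')['pixels'][150:250,310:410];s=cv2.resize(s,(600,600),interpolation=cv2.INTER_CUBIC)
cv2.imwrite('pics/v7.png',cv2.cvtColor(cv2.resize(np.hstack([cv2.resize(im,(600,600)),s]),(800,400)),cv2.COLOR_RGB2BGR))
E
```

```text
[533.  143.3 157.4] [-0.4 -0.4  0.8]
[322. 291.]
```

View pics/v7.png

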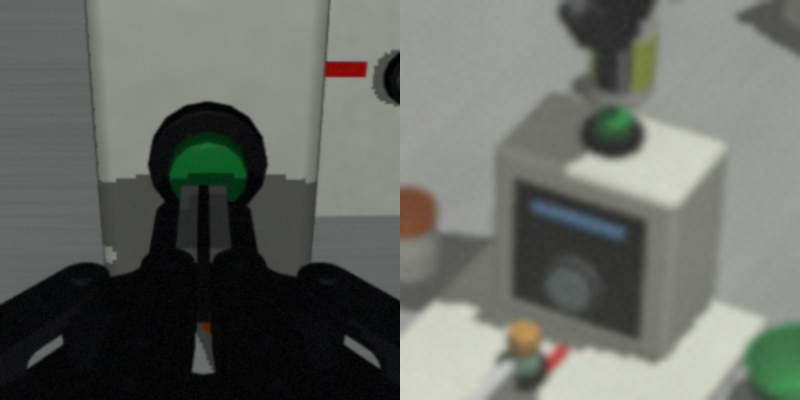

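The wrist half shows the finger pair in front of the lower part of the green button, centred at about (207,165), with the tip still above it. I'll shift 2 mm to +x and go on down in small steps.

>>> drive_tool:
  plan: [0,0,0,0.2,0,0,1,0,0,0,0,0,0.3,1,0,0,0,0,0,0,1]

```text
time_s: 12.42
position: [535.1, 143.3, 154.3]
orientation: [3.141, 0.0, -0.001]
wrist_force: [-0.0, -0.2, 0.2]
opening: 0.2
finger_force: 0.0
```

>>> drive_tool:
  plan: [0,0,0,0,0,0.2,1,0,0,0,0,0,0,1]

```text
time_s: 12.58
position: [534.9, 143.2, 152.3]
orientation: [3.141, 0.0, -0.001]
wrist_force: [0.1, 0.8, -0.2]
opening: 0.1
finger_force: 0.0
```

>>> drive_tool:
  plan: [0,0,0,0,0,0.2,1,0,0,0,0,0,0,1]

```text
time_s: 12.75
position: [534.9, 143.3, 150.4]
orientation: [3.142, 0.0, -0.001]
wrist_force: [-0.6, -0.1, 0.5]
opening: 0.2
finger_force: 0.0
```

>>> drive_tool:
  plan: [0,0,0,0,0,0.2,1,0,0,0,0,0,0,1]

```text
time_s: 12.92
position: [534.9, 143.3, 148.4]
orientation: [3.142, 0.0, -0.001]
wrist_force: [0.4, 0.3, 0.2]
opening: -0.2
finger_force: 0.0
```

>>> drive_tool:
  plan: [0,0,0,0,0,0.2,1,0,0,0,0,0,0,1]

```text
time_s: 13.08
position: [535.0, 143.3, 146.4]
orientation: [3.141, 0.0, -0.0]
wrist_force: [0.3, 0.6, -0.4]
opening: 0.1
finger_force: 0.0
```

>>> drive_tool:
  plan: [0,0,0,0,0,0.2,1,0,0,0,0,0,0,1]

```text
time_s: 13.25
position: [535.0, 143.3, 144.4]
orientation: [3.142, 0.0, -0.001]
wrist_force: [-1.2, 0.4, -0.2]
opening: -0.0
finger_force: 0.0
```

```bash
python3 - <<'E'
from h import *
c=wcam();print(c['pos'].round(1),np.array(get_obs()['wrist_force']).round(1))
g=cv2.cvtColor(c['pixels'],cv2.COLOR_RGB2HSV);m=cv2.inRange(g,(40,80,30),(85,255,255))[200:450,200:450];print('green px',(m>0).sum(),cv2.boundingRect(m))
# scene rays: where would tip (535,143,z) show
s=capture('scene')
for z in(150,172,190,200): print(z,proj(dict(s,rvec=np.array(s['rvec']),tvec=np.array(s['tvec']).ravel()),[535,143,z]).round(1))
cv2.imwrite('pics/v8.png',cv2.cvtColor(cv2.resize(s['pixels'][130:220,320:410],(600,600),interpolation=cv2.INTER_NEAREST),cv2.COLOR_RGB2BGR))
E
```

```text
[535.  143.3 144.4] [-0.1  0.8 -0.9]
green px 1489 (95, 63, 63, 41)
150 [362.1 184.2]
172 [362.5 177.3]
190 [362.8 171.7]
200 [363.  168.5]
```

View pics/v8.png

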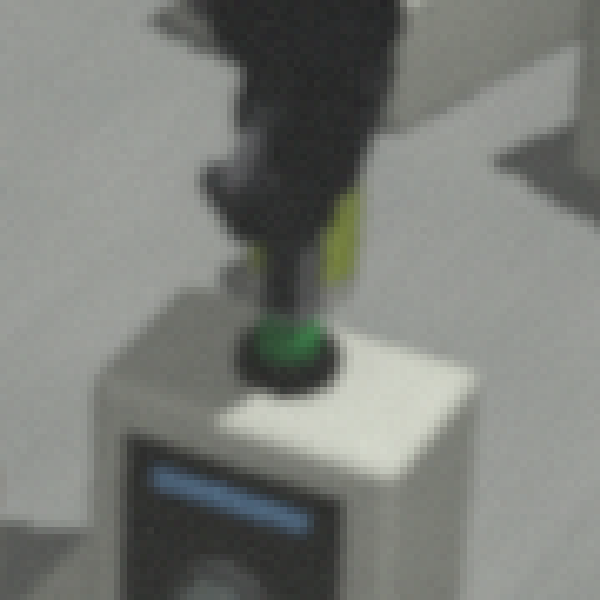

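The scene crop shows the fingertip bottom at about (290,320), just above the button at (290,340), so a few millimetres remain.

>>> drive_tool:
  plan: [0,0,0,0,0,0.2,1,0,0,0,0,0,0,1]

```text
time_s: 13.52
position: [535.0, 143.3, 142.5]
orientation: [3.142, 0.0, -0.0]
wrist_force: [-0.1, -0.5, 0.0]
opening: -0.2
finger_force: 0.0
```

>>> drive_tool:
  plan: [0,0,0,0,0,0.2,1,0,0,0,0,0,0,1]

```text
time_s: 13.68
position: [535.2, 143.3, 140.5]
orientation: [-3.142, -0.0, -0.0]
wrist_force: [0.4, -0.1, 1.6]
opening: 0.2
finger_force: 0.7
```

>>> drive_tool:
  plan: [0,0,0,0,0,0.2,1,0,0,0,0,0,0,1]

```text
time_s: 13.85
position: [535.2, 143.4, 138.6]
orientation: [-3.142, -0.0, -0.0]
wrist_force: [0.7, 0.6, 2.7]
opening: 0.2
finger_force: 1.2
```

>>> drive_tool:
  plan: [0,0,0,0,0,0.2,1,0,0,0,0,0,0,1]

```text
time_s: 14.02
position: [535.2, 143.4, 136.6]
orientation: [-3.141, -0.0, -0.0]
wrist_force: [-0.6, -0.1, 3.5]
opening: 0.1
finger_force: 1.8
```

>>> drive_tool:
  plan: [0,0,0,0,0,0.15,1,0,0,0,0,0,0,1]

```text
time_s: 14.18
position: [535.2, 143.3, 135.2]
orientation: [-3.142, -0.0, -0.0]
wrist_force: [-0.4, -0.4, 4.5]
opening: -0.1
finger_force: 2.2
```

>>> drive_tool:
  plan: [0,0,0,0,0,0.12,1,0,0,0,0,0,0,1,0,0,0,0,0,0,1]

```text
time_s: 14.43
position: [535.3, 143.4, 134.5]
orientation: [-3.141, -0.0, -0.001]
wrist_force: [-1.6, 0.2, 8.2]
opening: 0.0
finger_force: 4.3
```

>>> drive_tool:
  plan: [0,0,0,0,0,-0.5,1,0,0,0,0,0,-0.8,1,0,0,0,0,0,-2,1,0,0,0,0,0,-3,1,0,0,0,0,0,-3,1]

```text
time_s: 14.85
position: [534.2, 143.0, 227.7]
orientation: [3.141, 0.0, -0.004]
wrist_force: [0.3, -0.3, 1.0]
opening: 0.0
finger_force: 0.0
```

>>> drive_tool:
  plan: [0,0,0,0,0,0,1,0,0,0,0,0,0,1,0,0,0,0,0,0,1,0,0,0,0,0,0,1,0,0,0,0,0,0,1]

```text
time_s: 15.27
position: [534.4, 143.1, 225.9]
orientation: [3.141, 0.0, -0.003]
wrist_force: [0.1, -0.2, 0.4]
opening: 0.0
finger_force: 0.0
```

```bash
python3 m2.py
```

```text
[534.4 143.1 225.9] [ 0.1 -0.2  0.4] 15.2667
gold 37 [533.2  17.6] 120.0 89.8
blue 42 [ 429.4 -161.2] 118.9 -150.4
```

The button bottomed out at 8 N and was released. Gold is unchanged at 89.8° and the arm is clear.

```bash
python3 -c "from bench import hand_in;print(hand_in())"
```

```text
the job is handed in; nothing more can be done
None
```

I turned the gold-crowned die in front of the lens, measured at 89.8° against about 90.1° for the red stripe, then pressed the green button fully down, released it, and handed the job in with the arm clear.

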